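Centre the wobbly catch cup on its stand

ROBOT

A 7-joint arm with a two-finger parallel gripper is mounted at the origin on the work surface. World frame = base frame: x ahead of the robot, y to its left, z up, the work surface at z = 0. Lengths are in mm, angles in rad, forces in N, time in s.
With the tool pointing down it reaches from about 375 to 925 mm from the base axis. Payload 3.1 kg.
Tool frame: the origin (TCP) lies at the very end of the fingers, on their centre line; the grasp point (between the pads) lies 19 mm behind it; z points along the fingers, y is the direction in which the jaws open and shut (so a half turn about z gives the same grasp; the last joint's range is limited). The gripper opens to 85 mm and grips with 20 to 120 N. Pads are 22 mm wide; open, the fingers measure 114 mm over their backs; the gripper's body (76 mm by 85 mm) begins 54 mm behind the grasp point. The pads swing forward as they close: fully open they stand 13 mm farther back than shut.
Start: joints at [-0.098, 0.383, 0.044, 1.598, -0.018, 1.161, -0.05], TCP at [650.002, 0.022, 231.269] pointing down, gripper open.
Joint ranges: [-2.61, 2.61], [-0.41, 2.15], [-1.48, 1.57], [0, 2.5], [-1.57, 4.71], [0.05, 1.97], [-2.85, 2.85]. Speed limits (rad/s): [2.79, 2.79, 3.14, 3.14, 3.14, 3.14, 3.14].

INTERFACE

Orientations are given as a unit quaternion [w, x, y, z].
In Python, from cell import manip gives the robot as it stands.
- The arm moves only by the shell command python3 -m handwheel 'ROWS' [FORCE]. ROWS is JSON, a list of rows, each a list of 7 numbers: the closure, from 0 (fully open) to 1 (shut), then the shift along the world's x, y, z in mm, then the turn, a rotation vector about the world's x, y, z in rad. In form: [[hand, tx, ty, tz, ax, ay, az], ...]. A call has 1 to 8 rows; each row is the pose to reach, as a shift and turn from the pose measured when the call began; what a row does not reach only later rows make up. A row lasts 1/12 s, in which the tool goes at most 41.7 mm and 7.16 degrees, less where a joint would pass 70% of its speed; a pose out of reach is approached as far as the arm can. A call with a gripper value outside its range is refused whole. The fingers move at their own pace and stop on an object; FORCE is the grip in N (left out, the last holds). Time passes only in rows, so rows that repeat a pose let the fingers close. It gives the time, the measured TCP pose, the force and the opening at its end, in the units of the state.
- manip.sense(): the state, without advancing time (a new reading comes with each control period).
- manip.get_image(name): name is "scene" or "side" or "wrist"; returns (picture, depth): 400x640x3 uint8, blue, green, red; 400x640 float32, mm along the optical axis (not along the pixel's ray), 0 where there is no reading.
- manip.get_calibration(name): a dict with "vfov" (degrees; the focal length in pixels is half the picture's height over the tangent of half this angle, whatever the lens; pixels are square), "cx", "cy" (the principal point, pixels), "camera_from_world" (4x4, takes a point from world to camera coordinates). Camera axes: x right, y down, z forward; pixel columns grow to the right and rows downward; lengths in mm; the calibration is good to about 2 mm. The wrist camera is an equidistant fisheye: a pixel r from the principal point sees the ray r / f radians off the axis. A picture is of the moment at which its call begins: read the wrist's pose just before it. get_calibration takes no time and is no camera call; for the wrist camera it gives the pose at the moment of the call.
- manip.hand_in(): hands the job in, once; it reports no verdict.
Trained networks look in the newest picture that a camera, given by its name, has taken for a name from the list of things; names that differ only in an ending like _2 or _b are one class to them, and where a whole thing is asked for, a point or a joint stands for the part that bears it (a point fixed in the world has none). Each returns a list of dicts, best first, with "conf" (0 to 1); they miss things now and then, are a little off and sometimes report something else, mostly with a low value. They report only what shows in the picture. A call takes as long as a camera call. They do not tell look-alikes from the thing itself.
- manip.spot_in(camera, target): "box" ([left, top, width, height] in pixels, round what is visible of it).
- manip.spot_point(camera, target): "at" ([column, row] in pixels: a listed point, or the origin of a listed thing).
The state is a dict: "time_s": time; "joint_positions": joint angles; "joint_velocities": joint speeds; "joint_torque": joint torques, N m; "tcp_pos": TCP position; "ee_rot": TCP orientation; "contact_force": force on the tool from outside, world axes, zero at the start; "moment": the same for the moment, N m; "width": finger opening in mm.
Only numpy, scipy, OpenCV 4.12 (cv2) and the standard library are available. Lean on these libraries where they do the work, as an engineer would, in place of code of your own. Each camera call takes 0.05 s, during which the arm holds its last target.

TASK

The clear catch cup with the aluminium funnel in its mouth stands off-centre on its small round stand. Nudge it with light fingertip taps until it stands upright in the middle of the stand, with an even margin all round, then take the hand away. Do not pinch, lift, tip or knock off the cup, and leave the other things on the counter where they are.

Things in the scene. Friction and masses are not known exactly. Their poses are not given: they have to be found in the camera images.
- cup: clear acrylic catch cup, loose, 130 g, round, top-heavy, 60 mm high, an aluminium funnel fixed in its mouth. Origin: centre of its underside, z up. Foot 36 mm across, 5 mm high; neck 20 mm; belly 56 mm across (its widest) 19 to 27 mm up; then narrowing to the rim, 52 mm across. Slides when pushed slowly at the belly with 1 N or so; tips when pushed near the rim or struck
- cup_mouth (a point): centre of the funnel's mouth on the cup's axis, 60 mm above the cup's underside
- stand: small round grey plastic stand, fixed: a spool 45 mm high, flat top 80 mm across, foot 104 mm across. Origin: centre of its underside on the counter. The cup starts on its top, 16 to 24 mm off-centre in any direction
- stand_top (a point): centre of the stand's flat top, 45 mm above the counter: where the middle of the cup's underside should be
- key1: copper-toned key blank lying flat, 60 x 25 x 3 mm, loose; leave alone. Origin about the middle of its underside
- key2: copper-toned key blank lying flat, 60 x 25 x 3 mm, loose; leave alone. Origin about the middle of its underside
- key3: copper-toned key blank lying flat, 60 x 25 x 3 mm, loose; leave alone. Origin about the middle of its underside
- lock: chrome mortise lock body lying flat, about 100 x 200 x 20 mm, loose; leave alone. Origin at the centre of its underside, long side along its y
- mallet: small mallet with a yellow rubber head (60 mm long, 44 mm thick) and a wooden handle 200 mm long, lying on its side, loose; leave alone. Origin on the counter under the head; the handle points along its -x
- padlock: brass padlock lying flat, 70 x 46 x 20 mm, loose; leave alone. Origin at the centre of the underside of its brass body
- oil: oil can, upright, 54 mm across and 110 mm high, loose; leave alone. Origin at the centre of its underside
Things that resemble listed ones, but are neither listed nor needed, are in the scene too. Of the things that look like the cup, the largest one is meant.

How it is judged (in metres and radians):
At the end, for the whole second after the job is handed in: The cup stands still and upright (within 0.06 rad) on the stand, the middle of its underside within 5 mm of the middle of the stand's top (horizontal distance between cup and stand_top below 0.005 m and angle between cup's own z axis and vertical below 0.06 rad and z of cup in the frame of stand_top between -0.003 and 0.003 m and linear speed of cup below 0.01 m/s); the robot touches nothing.
It fails at once if the cup is pressed, struck or pinched with more than 10 N (contact force between any of the fingers, the arm and cup above 10 N).
It fails at once if the cup is tipped by more than 0.4 rad (angle between cup's own z axis and vertical above 0.4 rad).
It fails at once if the cup is lifted clear of the stand (underside's centre more than 12 mm above its top) (z of cup in the frame of stand_top above 0.012 m).
It fails at once if the cup falls off the stand (z of cup in the frame of stand_top below -0.01 m).
It fails at once if a key blank, the lock body, the mallet, the padlock or the oil can is moved by more than 15 mm (distance of any of key1, key2, key3, lock, mallet, padlock, oil from where it was at the start of the episode above 0.015 m).
It also fails if it takes over 48 s, if anything falls off the work surface, if the arm or the gripper's body presses on something with over 40 N, if the wrist force passes 120 N, or if a joint passes its speed limit or range.

## Working session

There is one attempt and no reset: what is moved stays moved. The work goes in short steps, Python scripts to look and compute and a shell command to move; the robot and the scene stay as the last step left them, time stands still between calls to the robot, and variables do not carry over. Pictures are saved under pics/ and viewed, and the job is handed in when it is done.

```bash
mkdir -p pics; cat > h.py <<'E'
import numpy as np, cv2
from cell import manip
def K(n):
    c=manip.get_calibration(n); f=200/np.tan(np.radians(c["vfov"])/2); return f,c["cx"],c["cy"],np.array(c["camera_from_world"])
def ray(n,u,v):
    f,cx,cy,T=K(n); d=np.array([(u-cx)/f,(v-cy)/f,1.0]); R=T[:3,:3]; o=-R.T@T[:3,3]; return o,R.T@d
def onz(n,u,v,z):
    o,d=ray(n,u,v); return o+d*(z-o[2])/d[2]
def proj(n,p):
    f,cx,cy,T=K(n); q=T[:3,:3]@np.array(p,float)+T[:3,3]; return np.array([cx+f*q[0]/q[2],cy+f*q[1]/q[2]])
E
python3 - <<'E'
from h import *
for n in("scene","side"):
    im,d=manip.get_image(n); cv2.imwrite(f"pics/{n}0.png",im); np.save(f"pics/{n}0d.npy",d)
    for t in("cup","stand","cup_mouth","stand_top"):
        try:
            print(n,t,[(r["box"],round(r["conf"],2)) for r in manip.spot_in(n,t)][:4])
        except Exception as e: print(e)
        try: print(n,t,[(np.round(r["at"],1),round(r["conf"],2)) for r in manip.spot_point(n,t)][:4])
        except Exception as e: print(e)
    print(K(n))
print(manip.sense())
E
```

```text
scene cup [([277.5, 193.1, 22.0, 28.5], 0.73), ([350.9, 207.4, 16.9, 19.6], 0.61), ([318.8, 194.1, 15.7, 20.5], 0.5)]
scene cup [(array([289.6, 217.1]), 0.68), (array([328.9, 207.5]), 0.6), (array([358.8, 226.3]), 0.52)]
scene stand [([269.2, 207.1, 36.0, 36.3], 0.83)]
scene stand [(array([290.5, 223.5]), 0.79), (array([227.6, 272.5]), 0.46)]
scene cup_mouth [([318.5, 196.2, 16.2, 19.5], 0.74), ([277.3, 192.1, 21.6, 28.6], 0.72), ([352.4, 207.1, 17.7, 22.7], 0.57)]
scene cup_mouth [(array([331.8, 197.7]), 0.77), (array([286.2, 198.3]), 0.69)]
scene stand_top [([267.9, 207.7, 38.5, 29.2], 0.7)]
scene stand_top [(array([286.8, 212. ]), 0.86)]
(np.float64(449.043688134779), 325.84120258374224, 189.84616453419085, array([[-8.72399390e-03,  9.99747481e-01, -2.07091048e-02,
        -1.28585833e+02],
       [ 6.25541132e-01, -1.07010264e-02, -7.80117799e-01,
        -2.76812718e+02],
       [-7.80142413e-01, -1.97601398e-02, -6.25289815e-01,
         1.66687803e+03],
       [ 0.00000000e+00,  0.00000000e+00,  0.00000000e+00,
         1.00000000e+00]]))
side cup [([337.2, 201.7, 30.5, 33.6],
[... 1136 characters left out ...]
t_positions': array([-0.09774764,  0.38287079,  0.04389182,  1.59787631, -0.01790651,
        1.16118464, -0.04992419]), 'joint_velocities': array([-0.00161303, -0.00096437, -0.00059825, -0.00072684,  0.00075451,
       -0.00034876, -0.00062077]), 'joint_torque': array([-2.51216426e-05, -4.33432961e+01,  1.02324776e+00, -2.49926484e+01,
        1.05896161e-02,  1.77359347e-03, -8.43150190e-07]), 'tcp_pos': array([ 6.50021368e+02, -3.50753350e-03,  2.31298957e+02]), 'ee_rot': array([5.68655810e-06, 7.07115677e-01, 7.07097884e-01, 3.06167353e-05]), 'contact_force': array([-0.12792675, -0.17340247,  0.55776717]), 'moment': array([0.05636938, 0.05924507, 0.00388207]), 'width': 85.95820721811079}
```

View images.

```bash
python3 - <<'E'
from h import *
a=cv2.imread("pics/scene0.png");b=cv2.imread("pics/side0.png")
cv2.imwrite("pics/c1.png",cv2.resize(a[160:300,180:420],(800,467),interpolation=cv2.INTER_CUBIC))
cv2.imwrite("pics/c2.png",cv2.resize(b[150:290,240:420],(771,600),interpolation=cv2.INTER_CUBIC))
im,d=manip.get_image("wrist");cv2.imwrite("pics/w0.png",im);np.save("pics/w0d.npy",d)
print(K("wrist"))
E
```

```text
(np.float64(309.70691628693146), 319.27028508942567, 201.9849316372583, array([[ 9.99999812e-01, -6.08054451e-04, -8.45283647e-05,
        -6.50281262e+02],
       [-5.57575914e-04, -9.57212235e-01,  2.89386294e-01,
        -3.77486525e+01],
       [-2.56874209e-04, -2.89386192e-01, -9.57212393e-01,
         3.79636753e+02],
       [ 0.00000000e+00,  0.00000000e+00,  0.00000000e+00,
         1.00000000e+00]]))
```

View pics/scene0.png

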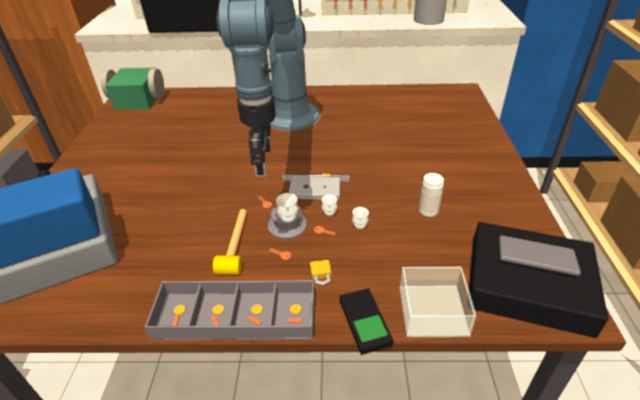

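View pics/c1.png

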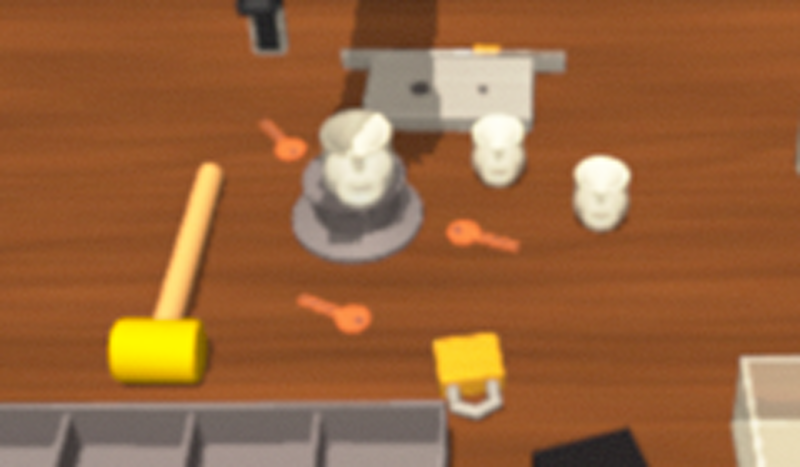

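View pics/c2.png

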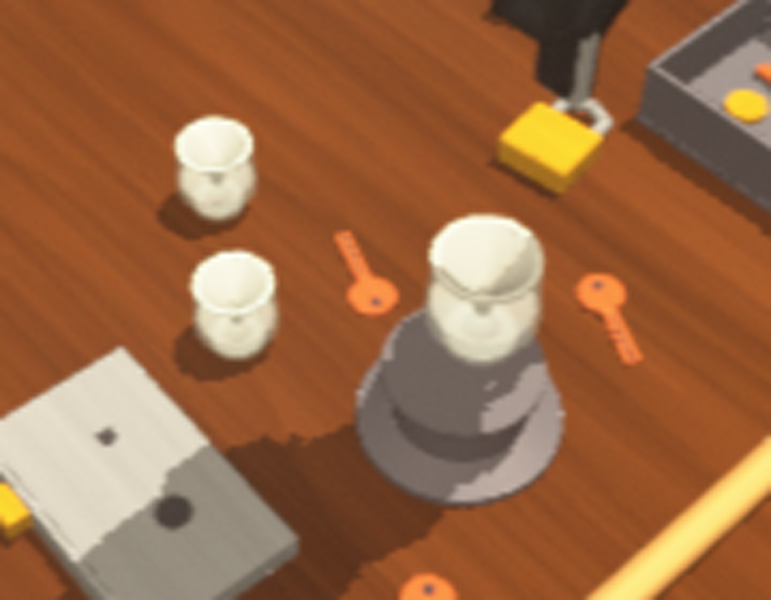

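View pics/w0.png

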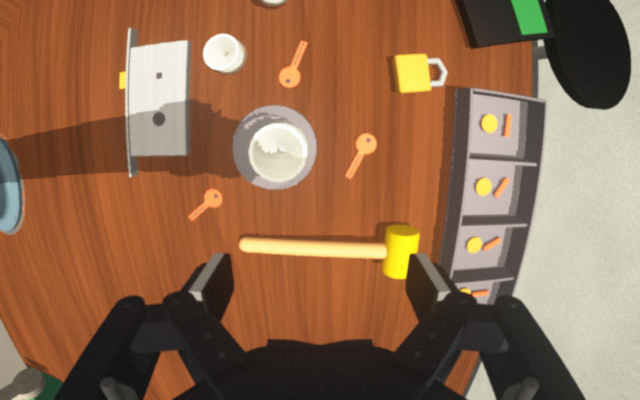

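```bash
cat >> h.py <<'E'
def cloud(d,n,T=None,):
    f,cx,cy,T0=K(n); T=T0 if T is None else T
    v,u=np.mgrid[0:400,0:640]; x=(u-cx)/f; y=(v-cy)/f
    if n=="wrist":
        r=np.hypot(x,y); s=np.where(r>1e-9,np.tan(np.minimum(r,1.5))/np.maximum(r,1e-9),1); x=x*s;y=y*s
    P=np.stack([x*d,y*d,d],-1)-T[:3,3]
    P=P@T[:3,:3]; P[d<=0]=np.nan
    return P
def wproj(p,T):
    f,cx,cy,_=K("wrist"); q=T[:3,:3]@np.array(p,float)+T[:3,3]; h=np.hypot(q[0],q[1]); t=np.arctan2(h,q[2]); return np.array([cx+f*t*q[0]/h,cy+f*t*q[1]/h])
from scipy.optimize import least_squares
def circ(xy,r=None):
    c0=xy.mean(0)
    if r is None:
        s=least_squares(lambda p:np.hypot(*(xy-p[:2]).T)-p[2],[*c0,30],loss="soft_l1").x
    else: s=least_squares(lambda p:np.hypot(*(xy-p[:2]).T)-r,c0,loss="soft_l1").x
    return s
E
python3 - <<'E'
from h import *
for n in("wrist","scene","side"):
    d=np.load(f"pics/{'w' if n=='wrist' else n}0d.npy"); P=cloud(d,n)
    print(n,P[300,330] if n=="wrist" else P[110,330])
    if n=="wrist":
        sub=P[95:200,222:330]
        print(np.round(sub[::8,::9,2]).astype(int))
        print(np.round(sub[50,[0,50,100]]),np.round(sub[[0,50,100],50]))
    for lo,hi in((2,12),(40,50),(98,112)):
        m=(P[...,2]>lo)&(P[...,2]<hi)&(np.abs(P[...,0]-610)<90)&(np.abs(P[...,1]-90)<90)
        q=P[m]; print(n,lo,m.sum(), q.min(0).round() if len(q) else 0, q.max(0).round() if len(q) else 0)
E
```

```text
wrist [ 665.67402349 -187.38489351    1.39237762]
[[                   1                    1                    2
                    -1                    1                    0
                     1                    1                    0
                    -1                    0                    0]
 [                  -1                    1                    1
                     0                    1                    2
                     0                    1                    0
                     2                   -1                    0]
 [                   0                    0                    2
                     1                    8                    9
                     9                   10                    7
                     1                    1                    0]
 [                   1                   -1                    1
                     8                   44                   44
                    45                   11                   10
                     7                    0                    0]
 [    
[... 2588 characters left out ...]
             0]]
[[529.  35.   2.]
 [606.  42.  87.]
 [654.  32.  -1.]] [[594.  94.   0.]
 [606.  42.  87.]
 [591. -31.   0.]]
wrist 2 2111 [520.   0.   2.] [700. 180.  12.]
wrist 40 1889 [525.   0.  40.] [625. 163.  49.]
wrist 98 1590 [588.  11.  98.] [639.  63. 108.]
scene [-26.80149008 144.06847262   5.03284138]
scene 2 1291 [520.   0.   2.] [700. 180.  12.]
scene 40 255 [522.   0.  40.] [637. 159.  50.]
scene 98 191 [587.  11.  98.] [639.  62. 111.]
side [902.96565685 411.97201537   2.64983422]
side 2 605 [521.   0.   2.] [700. 178.  12.]
side 40 790 [523.   0.  40.] [631. 162.  50.]
side 98 272 [586.  10.  98.] [639.  62. 108.]<stdin>:7: RuntimeWarning: invalid value encountered in cast
```

```bash
cat >> h.py <<'E'
from scipy.ndimage import label
def measure(d,n,T=None,c0=(605,42)):
    P=cloud(d,n,T); out={}
    near=np.hypot(P[...,0]-c0[0],P[...,1]-c0[1])<62
    m=near&(P[...,2]>98)&(P[...,2]<110); xy=P[m][:,:2]
    def hull(xy): return cv2.convexHull(xy.astype(np.float32))[:,0,:].astype(float)
    def edge(xy,r):   # outer points by bearing
        c=circ(hull(xy)); a=np.arctan2(*(xy-c[:2]).T[::-1]); b=((a+np.pi)/(2*np.pi)*36).astype(int)
        rr=np.hypot(*(xy-c[:2]).T); e=np.array([xy[b==k][np.argmax(rr[b==k])] for k in range(37) if (b==k).any()]); return e
    e=edge(xy,26); out["rim"]=circ(e)
    m=near&(P[...,2]>42)&(P[...,2]<49.5); xy=P[m][:,:2]
    out["top"]=circ(edge(xy,40)); out["topn"]=m.sum()
    m=near&(P[...,2]>4)&(P[...,2]<14); xy=P[m][:,:2]; out["foot"]=circ(edge(xy,52))
    return out
E
python3 - <<'E'
from h import *
for n in("wrist","scene","side"):
    d=np.load(f"pics/{'w' if n=='wrist' else n}0d.npy")
    print(n,{k:np.round(v,1) for k,v in measure(d,n).items()})
d=np.load("pics/w0d.npy");P=cloud(d,"wrist")
m=(np.abs(P[...,2]-13)<11)&(np.hypot(P[...,0]-605,P[...,1]-42)<130)
for z0,z1 in((14,25),(25,40),(42,50)):
  m=(P[...,2]>z0)&(P[...,2]<z1)&(np.hypot(P[...,0]-605,P[...,1]-42)<170); 
  l,k=label(m); 
  for i in range(1,k+1):
    q=P[l==i]
    if len(q)>40: print(z0,len(q),q.min(0).round(),q.max(0).round())
E
```

```text
wrist {'rim': array([613.3,  37.1,  25.7]), 'top': array([595.3,  30.1,  39.8]), 'topn': np.int64(1412), 'foot': array([595.2,  30.4,  51.7])}
scene {'rim': array([613.5,  36.2,  25.4]), 'top': array([596.1,  29.3,  39.2]), 'topn': np.int64(186), 'foot': array([605. ,  37.3,  56.5])}
side {'rim': array([612.3,  35.9,  25.6]), 'top': array([593.4,  28.2,  39.2]), 'topn': np.int64(712), 'foot': array([597.1,  32.3,  51. ])}
14 77 [581. 202.  15.] [613. 210.  25.]
14 3019 [435.  26.  14.] [491. 167.  20.]
14 93 [541. 121.  14.] [566. 156.  25.]
14 537 [736.  97.  14.] [764. 142.  22.]
14 1277 [ 546. -105.   14.] [715. -84.  25.]
14 50 [ 640. -105.   20.] [660. -95.  25.]
25 49 [584. 203.  25.] [608. 207.  33.]
25 193 [535. 122.  25.] [566. 160.  40.]
25 295 [533. 132.  25.] [556. 155.  40.]
25 462 [ 635. -105.   25.] [711. -89.  31.]
42 577 [525. 123.  42.] [565. 163.  49.]
42 1405 [556.  -9.  43.] [619.  69.  48.]
```

Candidates in the scene picture: the vessel on the grey stand at (289,207), and two on the counter at (329,205) and (360,217). The one on the stand is clearly the largest, with a rim about 52 mm across, and the close crop confirms it. From the wrist depth, the cup axis is at about (613.3, 36.9) and the stand axis at (595.3, 30.2). The cup therefore has to move about 19 mm along (-0.94, -0.35). I'll push with the shut fingers, yawed 20°, from the far side.

```bash
python3 -m handwheel '[[1,10,20,0,0,0,0.1],[1,20,40,0,0,0,0.2],[1,36,63,0,0,0,0.35],[1,36,63,-30,0,0,0.35],[1,36,63,-60,0,0,0.35],[1,36,63,-90,0,0,0.35],[1,36,63,-90,0,0,0.35],[1,36,63,-90,0,0,0.35]]' 20
python3 - <<'E'
from h import *
im,d=manip.get_image("wrist");T=K("wrist")[3];cv2.imwrite("pics/w1.png",im);np.save("pics/w1d.npy",d)
print({k:np.round(v,1) for k,v in measure(d,"wrist").items()})
im,d=manip.get_image("side");cv2.imwrite("pics/s1.png",cv2.resize(im[100:290,230:470],(758,600)))
print(manip.sense()["tcp_pos"])
E
```

```text
time_s: 1.62
tcp_pos: [684.0, 62.7, 138.9]
ee_rot: [-0.002, 0.573, 0.819, -0.002]
contact_force: [0.5, 0.5, 1.2]
width: 0.4
{'rim': array([615.7,  37.5,  26. ]), 'top': array([598.1,  30.9,  39.9]), 'topn': np.int64(1829), 'foot': array([607. ,  43.4,  59.3])}
[687.47828034  62.96258347 143.37378434]
```

View pics/w1.png

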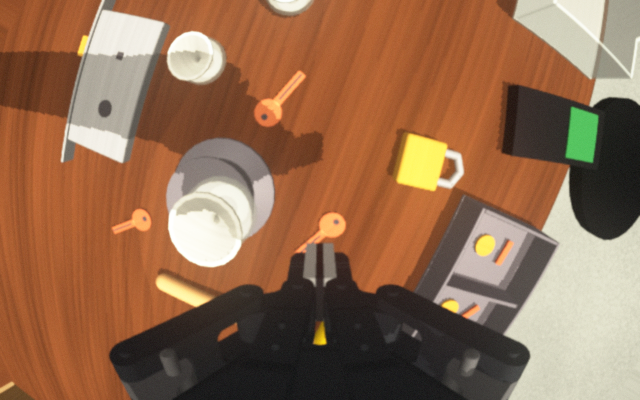

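View pics/s1.png

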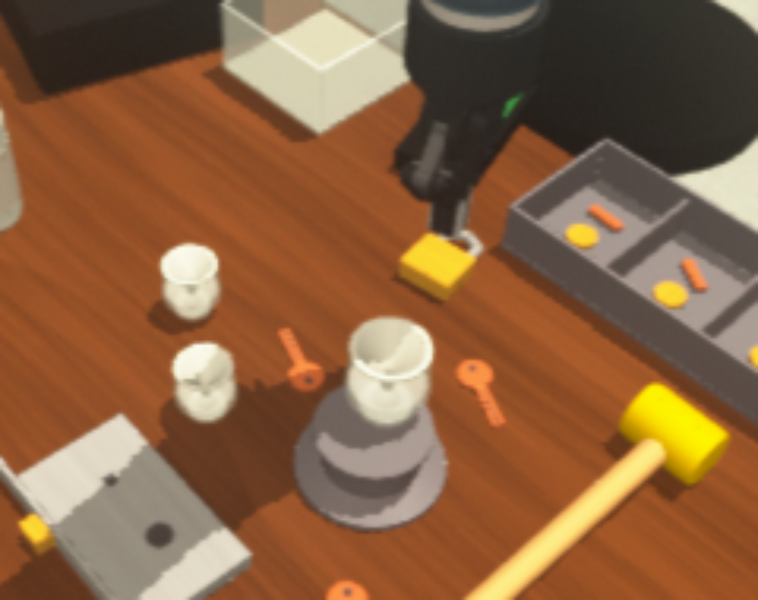

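```bash
python3 - <<'E'
from h import *
s=manip.sense(); d=np.load("pics/w1d.npy");P=cloud(d,"wrist")
from scipy.spatial.transform import Rotation as R
q=s["ee_rot"];M=R.from_quat([q[1],q[2],q[3],q[0]]).as_matrix()
L=(P-s["tcp_pos"])@M
for u,v in((320,250),(300,262),(338,262),(300,290),(350,290),(270,300),(250,290),(200,320),(160,345),(118,355),(370,300),(520,355)):
    print(u,v,L[v,u].round())
m=(L[...,2]<-2)&(np.abs(L[...,0])<70)&(np.abs(L[...,1])<100)
q=L[m]
for z in range(-100,0,8):
    k=q[(q[:,2]>=z)&(q[:,2]<z+8)]
    if len(k): print(z,len(k),k[:,:2].min(0).round(),k[:,:2].max(0).round())
E
```

```text
320 250 [ 10.   1. -12.]
300 262 [  7.  -9. -18.]
338 262 [  7.   9. -18.]
300 290 [ 11.  -7. -48.]
350 290 [ 12.  11. -49.]
270 300 [  7. -18. -49.]
250 290 [ 13. -24. -52.]
200 320 [ 12. -37. -70.]
160 345 [ 11. -47. -82.]
118 355 [ 11. -58. -90.]
370 300 [  6.  19. -48.]
520 355 [ 11.  58. -90.]
-100 7766 [ -6. -60.] [21. 60.]
-92 8340 [ -2. -62.] [18. 62.]
-84 5895 [ -9. -61.] [18. 60.]
-76 5193 [ -9. -54.] [18. 54.]
-68 2856 [ -9. -47.] [18. 47.]
-60 4331 [-10. -41.] [14. 41.]
-52 2132 [-13. -34.] [14. 35.]
-44 806 [-12. -20.] [13. 21.]
-36 422 [  6. -13.] [11. 14.]
-28 519 [  6. -13.] [11. 14.]
-20 447 [  5. -13.] [11. 14.]
-12 278 [  6. -13.] [11. 14.]
```

```bash
python3 -m handwheel '[[1,0,0,0,0,0,0.12],[1,0,0,0,0,0,0.24],[1,0,0,0,0,0,0.36],[1,0,0,0,0,0,0.48],[1,0,0,0,0,0,0.6],[1,0,0,0,0,0,0.72],[1,0,0,0,0,0,0.8],[1,0,0,0,0,0,0.8]]'
python3 -m handwheel '[[1,0,0,0,0,0,0.12],[1,0,0,0,0,0,0.24],[1,0,0,0,0,0,0.36],[1,0,0,0,0,0,0.48],[1,0,0,0,0,0,0.6],[1,0,0,0,0,0,0.72],[1,0,0,0,0,0,0.77],[1,0,0,0,0,0,0.77]]'
python3 - <<'E'
from h import *
from scipy.spatial.transform import Rotation as R
im,d=manip.get_image("wrist");cv2.imwrite("pics/w2.png",im);np.save("pics/w2d.npy",d)
print({k:np.round(v,1) for k,v in measure(d,"wrist").items()})
s=manip.sense();q=s["ee_rot"];M=R.from_quat([q[1],q[2],q[3],q[0]]).as_matrix()
print(s["tcp_pos"],M.round(3),s["contact_force"],s["joint_positions"])
E
```

```text
time_s: 2.38
tcp_pos: [689.8, 62.7, 147.1]
ee_rot: [0.004, 0.209, 0.978, 0.002]
contact_force: [0.7, -0.2, -0.1]
width: 0.1
time_s: 3.05
tcp_pos: [691.4, 62.3, 149.6]
ee_rot: [0.004, -0.173, 0.985, 0.003]
contact_force: [-0.8, -0.3, -0.3]
width: -0.3
{'rim': array([613. ,  37.3,  25.9]), 'top': array([594.9,  30.4,  39.8]), 'topn': np.int64(3009), 'foot': array([595.3,  30.9,  51.5])}
[691.24112453  62.36237804 149.30901886] [[-0.941 -0.339  0.007]
 [-0.339  0.941  0.008]
 [-0.009  0.005 -1.   ]] [-0.22059027  1.05666349 -0.37400614] [ 0.11082626  0.56227889 -0.35418183  1.53932307  0.20499338  1.06896846
  1.6257099 ]
```

View pics/w2.png

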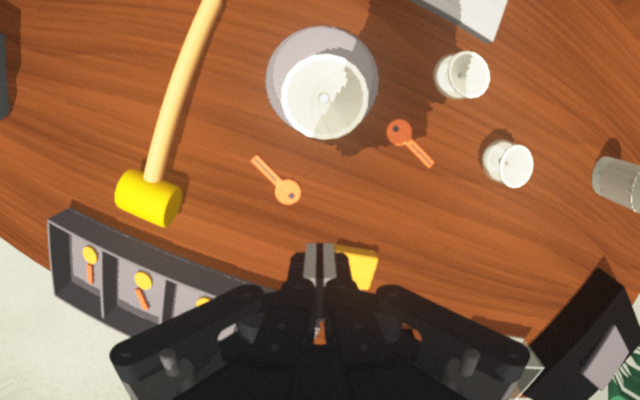

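The wrist view shows the cup's rim at (325,97), set toward the bottom of the stand disc at (322,83). The shut fingers at (320,255) are lined up behind it. Now I'll descend behind the cup.

```bash
python3 -m handwheel '[[1,-10,-2,-15,0,0,0.01],[1,-20,-3,-30,0,0,0.02],[1,-20,-3,-50,0,0,0.02],[1,-20,-3,-70,0,0,0.02],[1,-20,-3,-88,0,0,0.02],[1,-20,-3,-88,0,0,0.02],[1,-20,-3,-88,0,0,0.02],[1,-20,-3,-88,0,0,0.02]]'
cat > look.py <<'E'
from h import *
import sys
from scipy.spatial.transform import Rotation as R
im,d=manip.get_image("wrist");cv2.imwrite(f"pics/{sys.argv[1]}.png",im);np.save(f"pics/{sys.argv[1]}d.npy",d)
m=measure(d,"wrist");print({k:np.round(v,1) for k,v in m.items()})
s=manip.sense();q=s["ee_rot"];M=R.from_quat([q[1],q[2],q[3],q[0]]).as_matrix()
print(s["time_s"],s["tcp_pos"].round(1),"toolx",M[:,0].round(3),"toolz",M[:,2].round(3),s["contact_force"].round(2))
o=m["rim"][:2]-m["top"][:2];f=M[:2,0];t=s["tcp_pos"][:2]-m["rim"][:2]
print("offset",o.round(1),np.hypot(*o).round(1),"ang",np.degrees(np.arctan2(o[1],o[0])).round(1),"tcp->cup along toolx",(-t@f).round(1),"perp",(t@M[:2,1]).round(1))
E
python3 look.py w3
```

```text
time_s: 3.77
tcp_pos: [672.6, 59.6, 63.0]
ee_rot: [0.005, -0.181, 0.983, 0.003]
contact_force: [0.4, 0.2, 0.1]
width: 0.5
{'rim': array([614.1,  37.5,  26.1]), 'top': array([595.5,  30.2,  39.8]), 'topn': np.int64(6859), 'foot': array([596.5,  31. ,  51.9])}
3.8167 [673.   59.7  63.5] toolx [-0.934 -0.356 -0.013] toolz [ 0.011  0.009 -1.   ] [ 0.93  0.15 -0.06]
offset [18.6  7.3] 20.0 ang 21.4 tcp->cup along toolx 62.9 perp -0.3
```

View pics/w3.png

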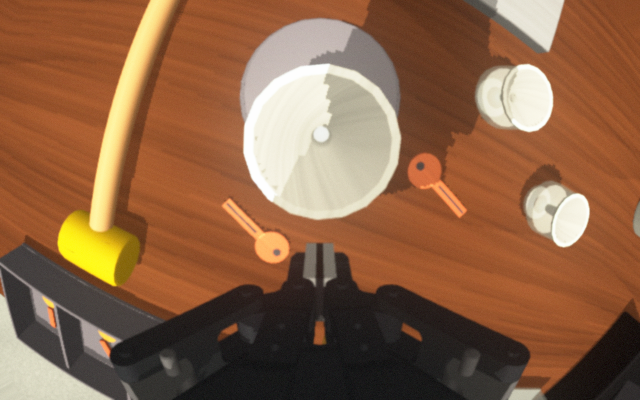

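```bash
python3 -m handwheel '[[1,-4,-1.5,0,0,0,0],[1,-8,-3,0,0,0,0],[1,-11,-4.2,0,0,0,0],[1,-14,-5.3,0,0,0,0],[1,-16,-6.1,0,0,0,0],[1,-17,-6.5,0,0,0,0],[1,-18,-6.9,0,0,0,0],[1,-18,-6.9,0,0,0,0]]'
python3 look.py w4
```

```text
time_s: 4.48
tcp_pos: [654.7, 52.6, 63.4]
ee_rot: [0.006, -0.181, 0.983, 0.003]
contact_force: [-0.1, -0.3, -0.3]
width: -0.2
{'rim': array([618.2,  39.7,  29.3]), 'top': array([595.2,  30.1,  39.8]), 'topn': np.int64(9397), 'foot': array([597.1,  31.8,  51.5])}
4.5333 [654.9  52.8  63.4] toolx [-0.934 -0.356 -0.013] toolz [ 0.01   0.009 -1.   ] [-0.38 -1.01  0.19]
offset [23.   9.6] 24.9 ang 22.6 tcp->cup along toolx 38.9 perp -0.9
```

```bash
cat > fix.py <<'E'
s=open("h.py").read()
s=s.replace("    P=cloud(d,n,T); out={}\n","""    P=cloud(d,n,T); out={}
    if n=="wrist":
        st=manip.sense(); q=st["ee_rot"]; M=Rot.from_quat([q[1],q[2],q[3],q[0]]).as_matrix(); L=(P-st["tcp_pos"])@M
        P[(L[...,0]<13.5)&(L[...,2]<3)]=np.nan
""").replace("import numpy as np, cv2","import numpy as np, cv2\nfrom scipy.spatial.transform import Rotation as Rot")
open("h.py","w").write(s)
E
python3 fix.py; python3 - <<'E'
from h import *
print(measure(np.load("pics/w4d.npy"),"wrist"))
E
python3 -m handwheel '[[1,-1.4,-0.5,0,0,0,0],[1,-2.8,-1.1,0,0,0,0],[1,-4.2,-1.6,0,0,0,0],[1,-5.6,-2.1,0,0,0,0],[1,-7,-2.7,0,0,0,0],[1,-8.4,-3.2,0,0,0,0],[1,-9.4,-3.6,0,0,0,0],[1,-9.4,-3.6,0,0,0,0]]'
python3 look.py w5
```

```text
{'rim': array([613.7505831 ,  37.31244167,  26.00612716]), 'top': array([595.24012548,  30.13725529,  39.79799313]), 'topn': np.int64(9397), 'foot': array([597.11826828,  31.82682302,  51.4582274 ])}
time_s: 5.2
tcp_pos: [645.6, 49.1, 63.6]
ee_rot: [0.006, -0.181, 0.983, 0.003]
contact_force: [1.1, 0.8, -0.8]
width: -0.5
{'rim': array([609. ,  35.5,  25.9]), 'top': array([595.1,  30. ,  39.9]), 'topn': np.int64(8494), 'foot': array([597.6,  32. ,  51.6])}
5.25 [645.6  49.2  63.6] toolx [-0.934 -0.356 -0.013] toolz [ 0.011  0.009 -1.   ] [ 0.82 -0.16 -0.34]
offset [13.9  5.4] 15.0 ang 21.3 tcp->cup along toolx 39.1 perp -0.2
```

View pics/w5.png

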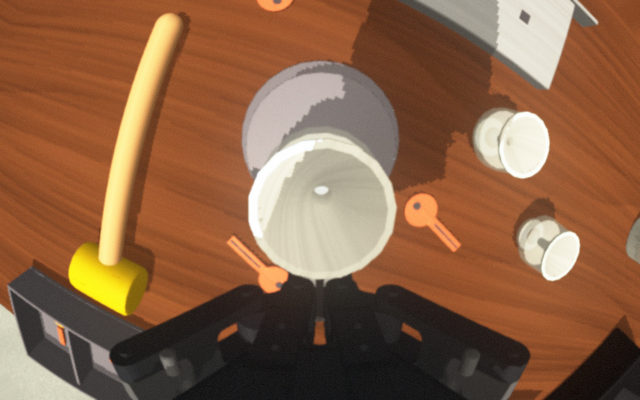

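The cup slid about 5 mm upright along the intended line. The rim is at (322,205) and the stand disc at (320,138), leaving 15 mm to go.

```bash
python3 -m handwheel '[[1,-1.4,-0.5,0,0,0,0],[1,-2.8,-1.1,0,0,0,0],[1,-4.2,-1.6,0,0,0,0],[1,-5.6,-2.1,0,0,0,0],[1,-7,-2.7,0,0,0,0],[1,-8.4,-3.2,0,0,0,0],[1,-9.4,-3.6,0,0,0,0],[1,-9.4,-3.6,0,0,0,0]]'
python3 look.py w6
```

```text
time_s: 5.92
tcp_pos: [635.9, 45.3, 63.5]
ee_rot: [0.006, -0.181, 0.983, 0.003]
contact_force: [0.5, 0.5, 0.2]
width: 0.1
{'rim': array([599.4,  31.8,  26. ]), 'top': array([595. ,  30.1,  39.8]), 'topn': np.int64(5639), 'foot': array([598.7,  33.5,  52.7])}
5.9667 [635.9  45.4  63.5] toolx [-0.934 -0.356 -0.013] toolz [ 0.01   0.008 -1.   ] [1.08 0.47 0.11]
offset [4.4 1.7] 4.7 ang 21.1 tcp->cup along toolx 38.9 perp -0.3
```

```bash
python3 -m handwheel '[[1,-1,-0.4,0,0,0,0],[1,-2,-0.8,0,0,0,0],[1,-3,-1.1,0,0,0,0],[1,-3.8,-1.4,0,0,0,0],[1,-4.4,-1.7,0,0,0,0],[1,-4.4,-1.7,0,0,0,0]]'
python3 look.py w7
```

```text
time_s: 6.47
tcp_pos: [631.3, 43.6, 63.5]
ee_rot: [0.006, -0.181, 0.983, 0.003]
contact_force: [1.3, -0.7, -0.5]
width: 0.2
{'rim': array([594.8,  30.1,  26. ]), 'top': array([595.3,  30.2,  40. ]), 'topn': np.int64(4270), 'foot': array([597.3,  32.1,  51.6])}
6.5167 [631.3  43.6  63.4] toolx [-0.934 -0.356 -0.012] toolz [ 0.01   0.008 -1.   ] [1.03 1.06 0.53]
offset [-0.5 -0.1] 0.5 ang -165.1 tcp->cup along toolx 38.9 perp -0.4
```

Centred to about 0.5 mm. I'll back the hand straight off, rise, and check.

```bash
python3 -m handwheel '[[1,2,0.8,0,0,0,0],[1,6,2.3,0,0,0,0],[1,12,4.6,0,0,0,0],[1,20,7.6,0,0,0,0],[1,32,12.2,0,0,0,0],[1,44,16.8,0,0,0,0],[1,50,19,0,0,0,0],[1,50,19,0,0,0,0]]'
python3 -m handwheel '[[1,0,0,20,0,0,0],[1,0,0,45,0,0,0],[1,0,0,70,0,0,0],[1,0,0,90,0,0,0],[1,0,0,90,0,0,0],[1,0,0,90,0,0,0],[1,0,0,90,0,0,0],[1,0,0,90,0,0,0]]'
python3 look.py w8; python3 - <<'E'
from h import *
a,d1=manip.get_image("scene");b,d2=manip.get_image("side")
for n,d in(("scene",d1),("side",d2)): print(n,{k:np.round(v,1) for k,v in measure(d,n).items()})
cv2.imwrite("pics/e.png",np.hstack([cv2.resize(a[170:270,220:400],(400,222)),cv2.resize(b[150:290,260:420],(400,350))[:222]]))
b2=cv2.resize(b[150:290,240:420],(771,600)); cv2.imwrite("pics/e2.png",b2)
# rim height plane tilt from wrist
d=np.load("pics/w8d.npy");P=cloud(d,"wrist");m=(P[...,2]>101)&(P[...,2]<112)&(np.hypot(P[...,0]-595,P[...,1]-30)<27.5)&(np.hypot(P[...,0]-595,P[...,1]-30)>24)
q=P[m];c,_,_,_=np.linalg.lstsq(np.c_[q[:,:2]-q[:,:2].mean(0),np.ones(len(q))],q[:,2],rcond=None);print(len(q),c.round(3))
E
```

```text
time_s: 7.18
tcp_pos: [683.1, 64.0, 63.6]
ee_rot: [0.007, -0.182, 0.983, 0.004]
contact_force: [0.2, -0.2, 0.7]
width: 0.2
time_s: 7.85
tcp_pos: [681.5, 63.6, 151.5]
ee_rot: [0.005, -0.182, 0.983, 0.004]
contact_force: [-0.2, -0.1, -0.6]
width: 0.2
{'rim': array([594.9,  30. ,  25.8]), 'top': array([595. ,  30. ,  39.7]), 'topn': np.int64(2010), 'foot': array([595.7,  30.6,  51.5])}
7.9 [681.6  63.6 151.4] toolx [-0.934 -0.357 -0.01 ] toolz [ 0.008  0.009 -1.   ] [-0.16 -0.6   0.07]
offset [-0.2 -0. ] 0.2 ang -169.8 tcp->cup along toolx 93.0 perp 0.4
scene {'rim': array([597.4,  28.2,  23.2]), 'top': array([596.4,  29.4,  39.1]), 'topn': np.int64(290), 'foot': array([601. ,  40.7,  58.5])}
side {'rim': array([593.9,  28.8,  25.5]), 'top': array([594.1,  28.4,  39.5]), 'topn': np.int64(502), 'foot': array([597.4,  32.4,  51.2])}
720 [3.00000e-03 1.00000e-03 1.05589e+02]
```

View pics/w8.png

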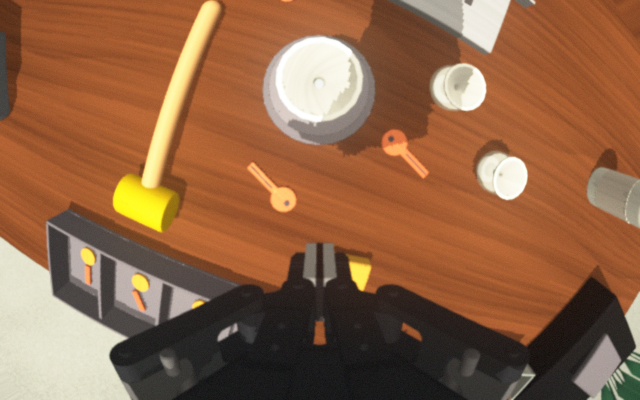

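View pics/e2.png

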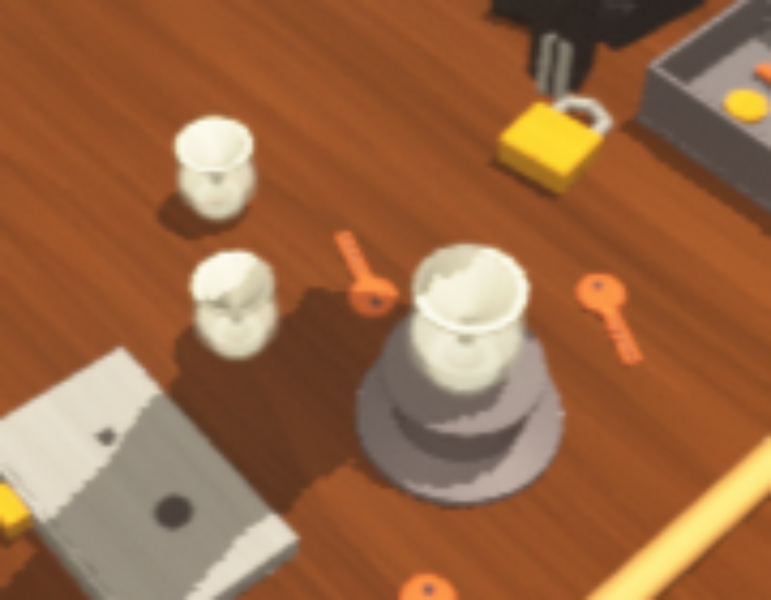

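The wrist view has the cup rim at (319,80) over the stand disc at (320,88); the few pixels between them come from the rim's extra height. The side view shows the cup at (468,320) upright on the stand, with the keys, padlock and lock where they were. The hand is clear.

```bash
python3 -c "
from cell import manip
print(manip.hand_in())"
```

```text
the job is handed in; nothing more can be done
None
```

I centred the cup with the shut fingers, using three slow pushes at belly height along one line, about 19 mm in all. I then backed the hand straight off, raised it clear and handed in at about 8 s of the 48 s. No verdict is reported.

- **Centring:** in the last wrist measurement the cup rim sat 0.2 mm from the centre of the stand top, against a limit of 5 mm. The side camera put the difference at about 0.4 mm.
- **Disagreement:** the scene camera gave about 1.6 mm. Its rim fit was poor: it found a radius of 23 mm where the true value is 26 mm.
- **Upright:** the rim plane tilted about 0.003 rad, against a limit of 0.06 rad, with the rim 105.6 mm up as expected.
- **Contact force:** the readings at the end of each push were only about 1 to 2 N, close to the sensor's noise. They were not logged during the pushes.
- **Other objects:** the keys, padlock, lock and mallet look unmoved in the last pictures. I judged this by eye only. The oil can was not checked, though the hand never went near it.

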